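# Pack the filler into the gift carton, fold it shut and hold the lid down

## Task

Finish packing the open grey carton: slide the cream filler block upright down into the one gap between the boxes inside that is wide enough for it, until it stands on the carton's floor, without shifting the boxes. Then fold both end flaps down flat, and last of all fold the lid down over them and press it firmly flush on its adhesive strips; it springs up when let go, so finish with the fingers still holding it pressed down. Leave everything else on the bench alone.

Things in the scene. Friction and masses are not known exactly. Their poses are not given: they have to be found in the camera images.
- carton: open grey-board tray fixed to the bench, 118 (x) by 218 (y) by 90 mm high, walls and floor 4 mm (inside 110 by 210, floor at z = 4, rim at z = 90). Origin: centre of its underside; x runs across it from the lid's hinge to the front wall, y along it, z up. Turned up to 0.2 rad from the world axes. Two end flaps and a lid are hinged on its rim.
- box_navy: navy-blue gift box standing loose in the carton, 100 (x) by 66 (y) by 66 mm high, about 0.5 kg. Origin: centre of its underside; axes parallel to the carton's. Navy and teal stand at the two ends, either way round, rust between them; the gaps along y between boxes and end walls differ, about 2 to 31 mm: work them out from poses and sizes.
- box_rust: finished rust-red gift box, loose, the middle one, 100 (x) by 44 (y) by 66 mm high, about 0.35 kg. Origin: centre of its underside; axes parallel to the carton's.
- box_teal: finished teal gift box, loose, 100 (x) by 36 (y) by 66 mm high, about 0.3 kg. Origin: centre of its underside; axes parallel to the carton's.
- filler: cream and grey laminated filler block standing upright and loose on the cutting mat to the right of the carton, 100 long (its x) by 22 thick (its y) by 84 mm high (z), about 70 g. Origin: centre of its underside. Take it across its 22 mm thickness near the top; standing in the carton its top is 2 mm below the rim and 18 mm above the gift boxes.
- flap_left (a joint): left end flap's hinge, at the carton's +y end, rad: 0 = folded flat, pi/2 = upright, more = leaning outwards (starts 1.75 to 2.2, stops at 2.6). Grey board 60 long from hinge to free edge, 106 wide (x), 3 mm thick, 35 g. Hinge line along x at carton y = +107, z = 90 mm; top at z = 93 when flat. The crease stays where it is put (friction about 0.03 N m).
- flap_right (a joint): right end flap's hinge, at the carton's -y end, rad: 0 = folded flat, pi/2 = upright, more = leaning outwards (starts 1.75 to 2.2, stops at 2.6). Grey board 60 long from hinge to free edge, 106 wide (x), 3 mm thick, 35 g. Hinge line along x at carton y = -107, z = 90 mm; top at z = 93 when flat. The crease stays where it is put (friction about 0.03 N m).
- flap_left_edge (a point): middle of the left end flap's free edge.
- flap_right_edge (a point): middle of the right end flap's free edge.
- lid (a joint): lid hinge, rad: 0 = shut, flat on the folded flaps; pi/2 = upright; more = leaning to the robot (starts 1.95 to 2.3, stops at 2.7). Grey board 118 long from hinge to free edge, 218 wide (y), 3 mm thick, 80 g. Hinge line along y at carton x = -59, z = 94 mm; top at z = 97 when shut. Springs open: about 1 N at the free edge just keeps it shut; let go, it springs back open past upright.
- lid_edge (a point): middle of the lid's free edge.
- glue_bottle: bystander: yellow glue bottle with red cap, 58 mm across, 150 high, standing. Origin: centre of its underside.
- glue_stick: bystander: yellow glue stick, 26 mm across, 95 high, standing. Origin: centre of its underside.
- tape_roll: bystander: orange roll of tape lying flat, 96 mm across, 25 high. Origin: centre of its underside.
- square_block: bystander: wooden squaring block, 60 (x) by 90 (y) by 45 mm high. Origin: centre of its underside.
- bone_folder: bystander: flat ivory-coloured bone folder, 130 (x) by 20 by 4 mm. Origin: centre of its underside.
- knife: bystander: blue craft knife lying flat, about 142 (x) by 18 by 12 mm. Origin: underside, near its middle.
- ruler: bystander: aluminium ruler lying flat, 40 (x) by 400 (y) by 4 mm. Origin: centre of its underside.
There are look-alikes about, which are no part of the job. There is more than one size of the filler; the one meant has the size given above.

How it is judged:
By the outcome, as a careful person would: the job done as asked, in the order asked, and still so for the second after the job is handed in, while the arm keeps its last pose, push and grip.
It also fails if it takes over 67 s, if anything falls off the work surface, if the arm or the gripper's body presses on something with over 40 N, if the wrist force passes 120 N, or if a joint passes its speed limit or range.

## Robot

A 6-joint arm with a two-finger parallel gripper is mounted at the origin on the work surface. World frame = base frame: x ahead of the robot, y to its left, z up, the work surface at z = 0. Lengths are in mm, angles in rad, forces in N, time in s.
With the tool pointing down it reaches from about 375 to 900 mm from the base axis. Payload 3.1 kg.
Tool frame: the origin (TCP) lies between the finger pads; the fingertips stand 8 mm ahead of it and the grasp point (between the pads) lies 11 mm behind it (r.tips_ahead is the distance from the TCP to the fingertips, in mm); z points along the fingers, x is the direction in which the jaws open and shut, and the axes are right-handed (so a half turn about z gives the same grasp; the last joint's range is limited). The gripper opens to 87 mm and grips with 3 to 60 N. Pads are 19 mm wide; open, the fingers measure 117 mm over their backs; the gripper's body (75 mm by 190 mm) begins 51 mm behind the grasp point.
Start: joints at [1.137, 0.527, 1.433, -0, 1.181, -0.178], TCP at [157.492, 604.808, 230.548] pointing down, gripper open.
Joint ranges: [-3.08, 3.08], [-0.75, 2.2], [0.22, 2.44], [-1.43, 4.57], [0, 2.65], [-2.85, 2.85]. Speed limits (rad/s): [2.79, 2.79, 3.14, 3.14, 3.14, 3.14].

## Interface

Orientations are given as [roll, pitch, yaw] about the fixed x, y, z axes, in that order (R = Rz(yaw) Ry(pitch) Rx(roll)).
In Python, from bench import r gives the robot as it stands.
- The arm moves only by the tool step_arm, never from a script. Its argument "targets" is text: rows parted by semicolons, each of 7 numbers parted by spaces: the shift along the world's x, y, z in cm, then the turn, a rotation vector about the world's x, y, z in degrees, then the opening, from 0 (shut) to 1 (fully open). In form: x y z rx ry rz grip; .... A call has 1 to 12 rows; each row is the pose to reach, as a shift and turn from the pose commanded when the call began; what a row does not reach only later rows make up. A row lasts 1/8 s, in which the tool goes at most 62.5 mm and 10.7 degrees, less where a joint would pass 70% of its speed; a pose out of reach is approached as far as the arm can. A call with a gripper value outside its range is refused whole. The fingers move at their own pace and stop on an object; "squeeze" is the grip in N (left out, the last holds). Time passes only in rows, so rows that repeat a pose let the fingers close. It gives the time, the measured TCP pose, the force and the opening at its end, in the units of the state.
- r.state(): the state, without advancing time (a new reading comes with each control period).
- r.read_camera(name): name is "side" or "top"; returns the picture (420x560x3 uint8, blue, green, red); there is no depth.
- r.calibration(name): a dict with "K" (3x3 intrinsics, pixels), "origin" and "orientation" of the camera in the world. Camera axes: x right, y down, z forward; pixel columns grow to the right and rows downward; lengths in mm; the calibration is good to about 2 mm. A picture is of the moment at which its call begins. calibration takes no time and is no camera call.
- r.hand_in(): hands the job in, once; it reports no verdict.
The state is a dict: "time": time; "qpos": joint angles; "qvel": joint speeds; "joint_efforts": joint torques, N m; "ee_pos": TCP position; "tcp_rot": TCP orientation; "ft_force": force on the tool from outside, world axes, zero at the start; "torque": the same for the moment, N m; "grip_width": opening from 0.0 (shut) to 1.0 (fully open).
Only numpy, scipy, OpenCV 4.12 (cv2) and the standard library are available. Lean on these libraries where they do the work, as an engineer would, in place of code of your own. Each camera call takes 0.05 s, during which the arm holds its last target. There are 200 camera calls.

## Working session

There is one attempt and no reset: what is moved stays moved. The work goes in short steps, Python scripts to look and compute and a tool call to move; the robot and the scene stay as the last step left them, time stands still between calls to the robot, and variables do not carry over. Pictures are saved under pics/ and viewed, about 8 in all and at most 12, crops included, and the job is handed in when it is done.

Besides the shell and the picture viewer there is one more tool, called after ">>>" as name(argument=value, ...) on one line, values as JSON. step_arm: Moves the arm, as the interface text tells. Its arguments: {"type":"object","properties":{"targets":{"type":"string"},"squeeze":{"type":"number"}},"required":["targets"]}

```bash
mkdir -p pics; ls; python3 - <<'E'
from bench import r
import cv2
for n in("side","top"):
    cv2.imwrite(f"pics/{n}0.png",r.read_camera(n)); c=r.calibration(n); print(n,c)
print(r.state())
E
```

```text
pics
side {'K': array([[474.18942818,   0.        , 281.30125179],
       [  0.        , 474.18942818, 206.43537847],
       [  0.        ,   0.        ,   1.        ]]), 'origin': array([ -91.8276927 , -813.64102801,  959.26566846]), 'orientation': array([-2.32206119, -0.01984085, -0.70164095])}
top {'K': array([[489.0565516 ,   0.        , 285.59986453],
       [  0.        , 489.0565516 , 222.28194724],
       [  0.        ,   0.        ,   1.        ]]), 'origin': array([ 312.22264249, -127.22258407, 1828.51612714]), 'orientation': array([-3.01358017,  0.00840074, -1.54163044])}
{'time': 0.1, 'qpos': array([ 1.13748428e+00,  5.28379793e-01,  1.43373331e+00, -1.62840411e-05,
        1.18146185e+00, -1.78511616e-01]), 'qvel': array([ 0.00031245, -0.00468637, -0.00243763, -0.00111119,  0.0010613 ,
       -0.00176124]), 'joint_efforts': array([ 4.46950553e-04, -4.40984917e+01, -1.77149445e+01,  6.35402952e-02,
        5.33902121e-02, -5.10982215e-05]), 'ee_pos': array([157.24208403, 604.23425362, 229.67845307]), 'tcp_rot': array([-3.14125548e+00,  1.95347037e-03,  1.31600243e+00]), 'ft_force': array([ 0.07974776, -0.51957448,  0.65172525]), 'torque': array([-0.03664866, -0.01560588, -0.02309449]), 'grip_width': 1.0015345926157746}
```

View pics/side0.png

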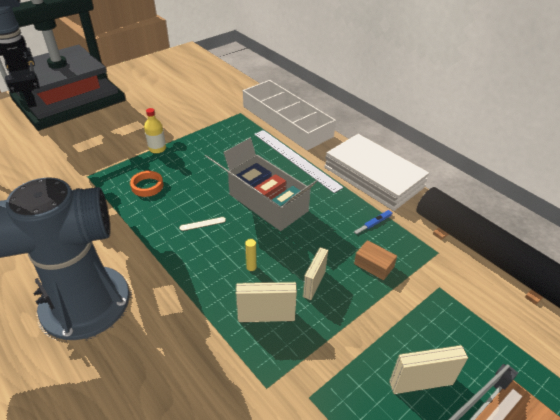

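View pics/top0.png

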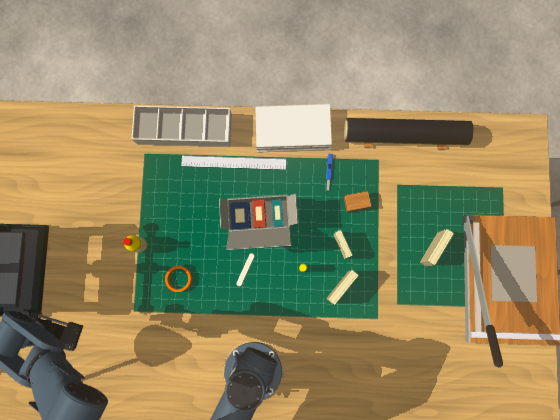

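Filler candidates in the top image are (343,244), (342,288) and (437,247). I'll enlarge them to compare sizes.

```bash
cat > h.py <<'E'
import numpy as np, cv2
from scipy.spatial.transform import Rotation as Ro
from bench import r
C={n:r.calibration(n) for n in("side","top")}
def proj(n,P):
    c=C[n]; R=Ro.from_euler('xyz',c["orientation"]).as_matrix()
    p=(np.atleast_2d(P)-c["origin"])@R; q=p@c["K"].T
    return q[:,:2]/q[:,2:]
def back(n,uv,z):
    c=C[n]; R=Ro.from_euler('xyz',c["orientation"]).as_matrix()
    d=np.c_[np.atleast_2d(uv),np.ones(len(np.atleast_2d(uv)))]@np.linalg.inv(c["K"]).T@R.T
    return c["origin"]+d*((z-c["origin"][2])/d[:,2])[:,None]
def crop(n,im,x0,y0,w,h,s):
    return cv2.resize(im[y0:y0+h,x0:x0+w],None,fx=s,fy=s,interpolation=cv2.INTER_CUBIC)
E
python3 - <<'E'
from h import *
t=cv2.imread("pics/top0.png");s=cv2.imread("pics/side0.png")
a=crop("top",t,215,185,160,125,5)
cv2.imwrite("pics/ct.png",a[:600,:800])
cv2.imwrite("pics/cs.png",crop("side",s,200,135,200,150,4))
print(back("top",[[343,244],[342,288],[437,247],[259,213]],84).round())
E
```

```text
[[ 464. -313.   84.]
 [ 308. -312.   84.]
 [ 463. -648.   84.]
 [ 567.   -9.   84.]]
```

View pics/ct.png

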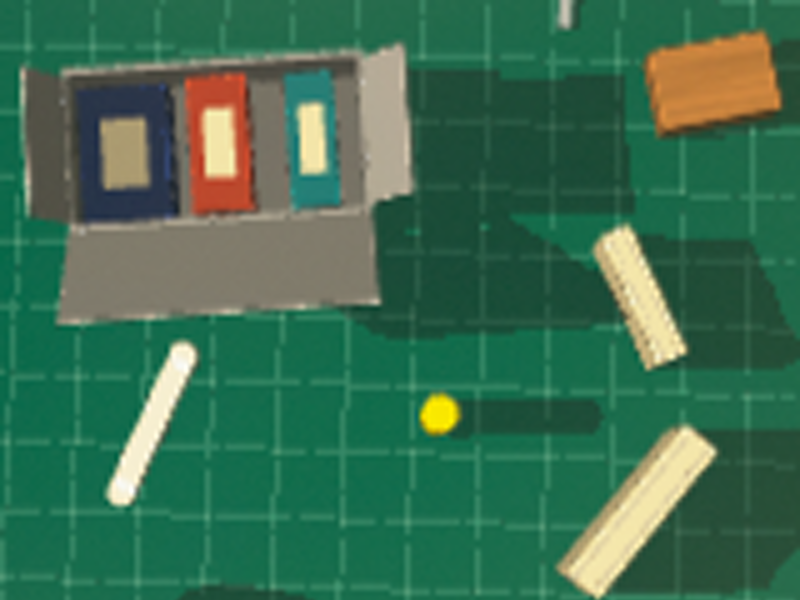

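View pics/cs.png

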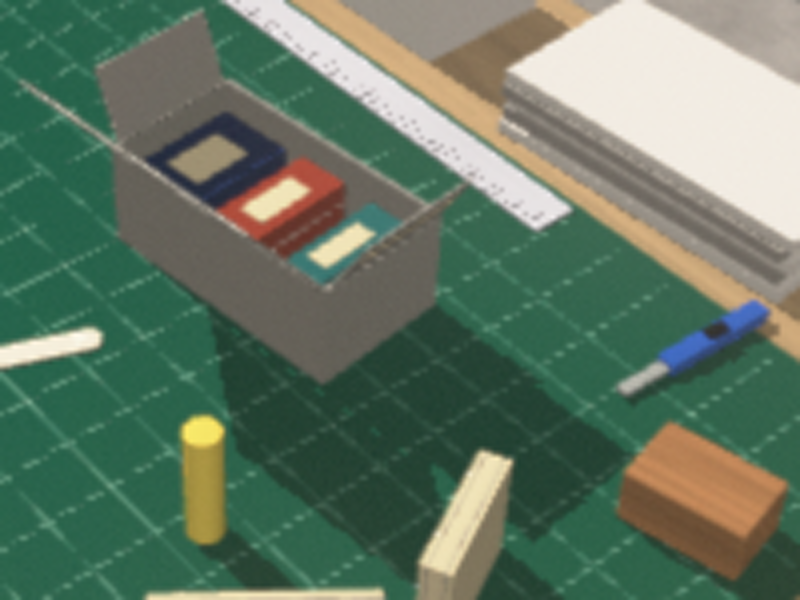

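Candidate A (crop 640,297) is about 97 mm long. B at (342,288) and C at (437,247) are about 133 mm. So A is the filler meant. Box order from the left is navy, rust, teal, and the wide gap is between rust and teal. Next I'll fit poses by silhouette and label centroids.

```bash
cat > fit.py <<'E'
from h import *
from scipy.optimize import differential_evolution, minimize
def slab(x0,x1,y0,y1,z0,z1): return np.array([[x,y,z] for x in(x0,x1) for y in(y0,y1) for z in(z0,z1)],float)
def pose(P,x,y,a,z=0): return P@Ro.from_euler('z',a).as_matrix().T+[x,y,z]
def flap(sgn,th):
    p=slab(-53,53,0,60,0,3); c,s=np.cos(th),np.sin(th)
    y,z=p[:,1],p[:,2]; yy=c*y-s*z*0; zz=s*y+c*z; yy=c*y-s*z
    return np.c_[p[:,0],sgn*(107-yy),90+zz]
def lid(th):
    p=slab(0,118,-109,109,0,3); c,s=np.cos(th),np.sin(th)
    return np.c_[-59+c*p[:,0]-s*p[:,2],p[:,1],94+s*p[:,0]+c*p[:,2]]
def carton(q): 
    return [pose(s,*q[:3]) for s in(slab(-59,59,-109,109,0,90),flap(1,q[3]),flap(-1,q[4]),lid(q[5]))]
S=8
def fit(ims,roi,model,bounds,mask,x0=None):
    M={}
    for n,(x,y,w,h) in roi.items():
        M[n]=cv2.resize(mask(ims[n][y:y+h,x:x+w].astype(int)).astype(np.float32),None,fx=1,fy=1)
    def cost(q,off=None):
        c=0
        for i,(n,(x,y,w,h)) in enumerate(roi.items()):
            im=np.zeros((h*4,w*4),np.uint8)
            for s in model(q):
                p=(proj(n,s)-[x,y]+.5)*4-.5
                cv2.fillConvexPoly(im,cv2.convexHull((p*16).round().astype(np.int32)),1,shift=4)
            im=cv2.resize(im.astype(np.float32),(w,h),interpolation=cv2.INTER_AREA)
            c+=np.abs(im-M[n]).sum()
        return c
    res=differential_evolution(cost,bounds,seed=1,popsize=12,maxiter=60,tol=1e-4,polish=False)
    res=minimize(cost,res.x,method='Nelder-Mead',options=dict(initial_simplex=res.x+np.vstack([0*res.x,np.diag([(b[1]-b[0])*.05 for b in bounds])])))
    return res.x,res.fun
nongreen=lambda a:(a[...,2]>0.8*a[...,1])
E
cat > m1.py <<'E'
from fit import *
ims={"top":cv2.imread("pics/top0.png"),"side":cv2.imread("pics/side0.png")}
grey=lambda a: nongreen(a)&(a.min(2)<205)
for rois in({"top":(328,222,32,42),"side":(296,243,38,62)},{"top":(328,222,32,42)},{"side":(296,243,38,62)}):
    for th in(22,):
        q,f=fit(ims,rois,lambda q:[pose(slab(-50,50,-th/2,th/2,0,84),*q)],[(420,510),(-350,-270),(-.3,1.2)],nongreen); print("filler",list(rois),q.round(3),round(f,1))
rc={"top":(210,185,92,68),"side":(200,135,122,100)}
def cm(a): return grey(a)
if __name__=="__main__":
    q,f=fit(ims,rc,carton,[(530,600),(-50,30),(-.2,.2),(1.7,2.25),(1.7,2.25),(1.9,2.35)],cm); print("carton",q.round(3),round(f,1))
    lab={"navy":((239.8,215.6),(251.7,174)),"rust":((258.8,213.2),(269,185)),"teal":((277.3,212.6),(285.4,196))}
    Rz=Ro.from_euler('z',q[2]).as_matrix()
    for k,v in lab.items():
        for n,g in zip(("top","side"),v):
            x,y=int(g[0])-10,int(g[1])-10
            a=cv2.resize(ims[n][y:y+21,x:x+21],None,fx=8,fy=8,interpolation=cv2.INTER_LINEAR).astype(int)
            seed=a[int((g[1]-y)*8+4),int((g[0]-x)*8+4)]
            m=(np.abs(a-seed).max(2)<45).astype(np.uint8)
            _,l=cv2.connectedComponents(m); yy,xx=np.nonzero(l==l[int((g[1]-y)*8+4),int((g[0]-x)*8+4)])
            uv=np.array([xx.mean(),yy.mean()])/8-.5+.5/8+[x,y]
            W=back(n,uv,70)[0]; print(k,n,uv.round(2),W.round(1),(Rz.T@(W-[q[0],q[1],0])).round(1),len(xx)/64)
E
python3 m1.py
```

```text
filler ['top', 'side'] [ 4.65210e+02 -3.12102e+02  4.39000e-01] 125.3
filler ['top'] [ 4.67107e+02 -3.15545e+02  4.35000e-01] 18.2
filler ['side'] [ 4.65429e+02 -3.11210e+02  4.42000e-01] 54.6
carton [ 5.66903e+02 -2.95300e+00  1.01000e-01  1.89400e+00  2.10200e+00
  2.21500e+00] 1978.1
navy top [239.42 215.09] [559.7  62.7  70. ] [-0.5 66.1 70. ] 113.0
navy side [251.4  174.12] [558.  65.  70.] [-2.  68.5 70. ] 113.09375
rust top [258.37 213.12] [568.9  -5.9  70. ] [ 1.6 -3.1 70. ] 70.234375
rust side [268.45 184.43] [567.6  -3.1  70. ] [ 0.7 -0.2 70. ] 74.8125
teal top [276.94 212.34] [573.6 -73.3  70. ] [ -0.5 -70.7  70. ] 55.046875
teal side [284.83 195.86] [572.2 -70.6  70. ] [ -1.6 -67.8  70. ] 64.15625
```

```bash
cat > m2.py <<'E'
from fit import *
ims={"top":cv2.imread("pics/top0.png"),"side":cv2.imread("pics/side0.png")}
def cm(a):
    m=(((a[...,2]>0.8*a[...,1])|(a[...,0]>1.15*a[...,1]))&(a.min(2)<205)).astype(np.uint8)
    cs,_=cv2.findContours(m,cv2.RETR_EXTERNAL,cv2.CHAIN_APPROX_NONE)
    o=np.zeros_like(m); cv2.drawContours(o,[max(cs,key=cv2.contourArea)],-1,1,-1); return o
rc={"top":(210,185,92,68),"side":(200,135,122,100)}
B=[(530,600),(-50,30),(-.2,.2),(1.7,2.25),(1.7,2.25),(1.9,2.35)]
out=[]
for ro in(rc,{"top":rc["top"]},{"side":rc["side"]}):
    q,f=fit(ims,ro,carton,B,cm); print(list(ro),q.round(3),round(f,1)); 
    if len(ro)==2: q0=q
for n,(x,y,w,h) in rc.items():
    c=cv2.resize(ims[n][y:y+h,x:x+w],None,fx=4,fy=4); 
    for s in carton(q0):
        p=((proj(n,s)-[x,y]+.5)*4).astype(np.int32); cv2.polylines(c,[cv2.convexHull(p)],1,(0,255,255),1)
    m=cv2.resize(cm(ims[n][y:y+h,x:x+w].astype(int)),None,fx=4,fy=4); cs,_=cv2.findContours(m,0,1); cv2.drawContours(c,cs,-1,(0,0,255),1)
    out.append(cv2.copyMakeBorder(c,0,400-h*4,0,0,0))
o=np.hstack(out); cv2.imwrite("pics/ov.png",cv2.resize(o,None,fx=800/o.shape[1],fy=800/o.shape[1]))
E
python3 m2.py
```

```text
['top', 'side'] [ 5.66861e+02 -2.90200e+00  1.01000e-01  1.89300e+00  2.10400e+00
  2.21600e+00] 338.6
['top'] [ 5.66968e+02 -5.04700e+00  9.60000e-02  1.92100e+00  2.07700e+00
  2.21200e+00] 69.3
['side'] [ 5.66892e+02 -2.15900e+00  9.70000e-02  1.91600e+00  2.08600e+00
  2.22500e+00] 233.5
```

View pics/ov.png

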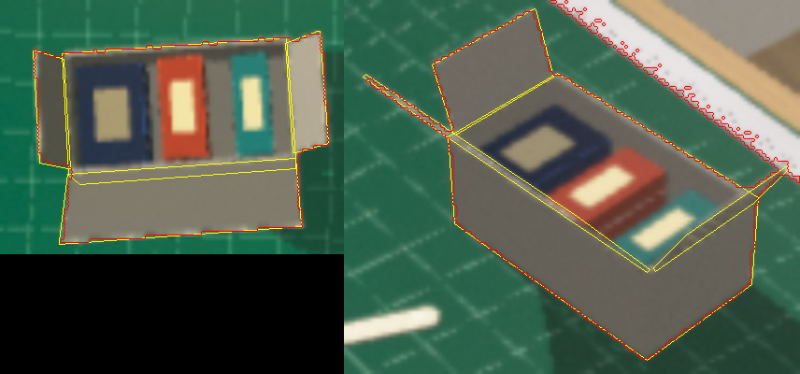

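The fit is tight. Carton is at about (567,-3.6) with yaw 0.098. The rust–teal gap runs over carton y of about -50.6 to -23, so it is 27.6 mm wide and centred at -36.8. The filler is at (466,-313) with yaw 0.438. Moving now.

>>> step_arm(targets="24.3 -15.5 8 0 0 0 1;24.3 -15.5 8 0 0 0 1;24.3 -15.5 8 0 0 0 1;24.3 -15.5 8 0 0 10 1;24.3 -15.5 8 0 0 20 1;40 -50 8 0 0 39.7 1;40 -50 8 0 0 39.7 1;40 -50 8 0 0 39.7 1;40 -50 8 0 0 39.7 1;40 -50 8 0 0 39.7 1;40 -50 8 0 0 39.7 1;40 -50 8 0 0 39.7 1")

```text
time: 1.6
ee_pos: [559.0, 101.0, 310.0]
tcp_rot: [-3.141, 0.001, 2.003]
ft_force: [0.2, 0.5, -0.6]
grip_width: 1.001
```

>>> step_arm(targets="-9 -41.8 -8 0 0 0 1;-9 -41.8 -8 0 0 0 1;-9 -41.8 -8 0 0 0 1;-9 -41.8 -8 0 0 0 1;-9 -41.8 -8 0 0 0 1;-9 -41.8 -8 0 0 0 1;-9 -41.8 -8 0 0 0 1;-9 -41.8 -8 0 0 0 1;-9 -41.8 -8 0 0 0 1")

```text
time: 2.72
ee_pos: [467.3, -311.8, 230.1]
tcp_rot: [3.142, -0.002, 2.009]
ft_force: [0.1, 0.2, -0.6]
grip_width: 0.999
```

```bash
python3 - <<'E'
from bench import r
s=r.state();print({k:s[k] for k in("time","ee_pos","tcp_rot","qpos","ft_force","grip_width")})
E
```

```text
{'time': 2.725, 'ee_pos': array([ 467.34548757, -311.80698297,  230.11434064]), 'tcp_rot': array([ 3.14151225e+00, -2.29925401e-03,  2.00885100e+00]), 'qpos': array([-7.87706563e-01,  4.43715862e-01,  1.59225394e+00,  9.53770717e-04,
        1.10775958e+00, -2.79698440e+00]), 'ft_force': array([ 0.06596903,  0.1783022 , -0.64563608]), 'grip_width': 0.9994490501969425}
```

>>> step_arm(targets="-0.1 -0.1 -6 0 0 0 1;-0.1 -0.1 -11 0 0 0 1;-0.1 -0.1 -14 0 0 0 1;-0.1 -0.1 -15.2 0 0 0 1;-0.1 -0.1 -15.2 0 0 0 1;-0.1 -0.1 -15.2 0 0 0 0.1;-0.1 -0.1 -15.2 0 0 0 0.1;-0.1 -0.1 -15.2 0 0 0 0.1;-0.1 -0.1 -15.2 0 0 0 0.1;-0.1 -0.1 -15.2 0 0 0 0.1;-0.1 -0.1 -15.2 0 0 0 0.1;-0.1 -0.1 -15.2 0 0 0 0.1", squeeze=18)

```text
time: 4.22
ee_pos: [466.4, -314.2, 78.5]
tcp_rot: [-3.142, -0.0, 2.009]
ft_force: [-1.0, 0.0, 0.1]
grip_width: 0.286
```

>>> step_arm(targets="0 0 0 0 0 0 0.1;0 0 0 0 0 0 0.1;0 0 2 0 0 0 0.1;0 0 5 0 0 0 0.1;0 0 10 0 0 0 0.1;0 0 16 0 0 0 0.1;0 0 19 0 0 0 0.1;0 0 19 0 0 0 0.1")

```text
time: 5.22
ee_pos: [467.6, -315.2, 271.3]
tcp_rot: [3.139, 0.006, 2.009]
ft_force: [-0.6, 0.1, -1.1]
grip_width: 0.252
```

```bash
python3 - <<'E'
from h import *
t=r.read_camera("top");s=r.read_camera("side")
cv2.imwrite("pics/top1.png",t);cv2.imwrite("pics/side1.png",s)
P=[466,-314,260]; out=[]
for n,im in(("top",t),("side",s)):
    u,v=proj(n,[P])[0].astype(int); print(n,u,v)
    out.append(crop(n,im,u-45,v-60,90,120,4.4)[:520])
cv2.imwrite("pics/g1.png",np.hstack(out)); print(r.state()["grip_width"],r.state()["ft_force"])
E
```

```text
top 349 238
side 322 209
0.2517607527832884 [-0.46901088  0.62050684 -2.19863188]
```

View pics/g1.png

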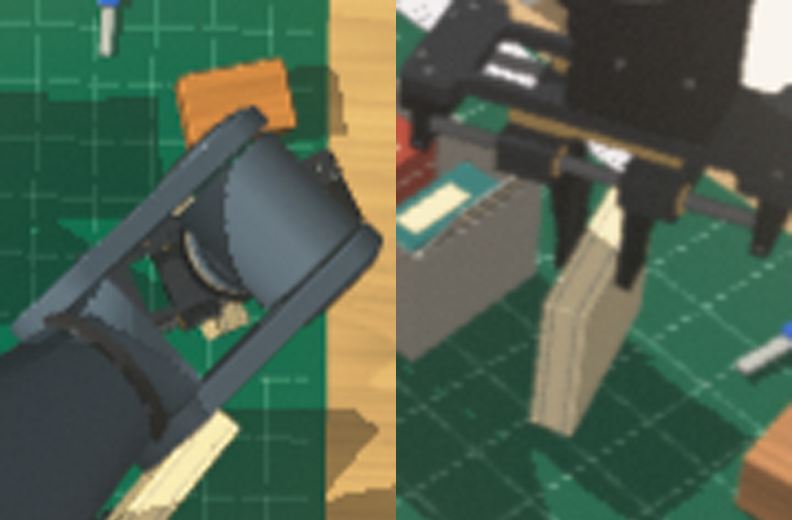

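The grip is sound: width is 21.9 mm and the block hangs upright. Moving it over the gap.

>>> step_arm(targets="10.4 27.4 0 0 0 -10 0.1;10.4 27.4 0 0 0 -19.5 0.1;10.4 27.4 0 0 0 -19.5 0.1;10.4 27.4 0 0 0 -19.5 0.1;10.4 27.4 0 0 0 -19.5 0.1;10.4 27.4 -4 0 0 -19.5 0.1;10.4 27.4 -8.5 0 0 -19.5 0.1;10.4 27.4 -8.5 0 0 -19.5 0.1;10.4 27.4 -8.5 0 0 -19.5 0.1;10.4 27.4 -8.5 0 0 -19.5 0.1")

```text
time: 6.58
ee_pos: [571.7, -40.8, 185.1]
tcp_rot: [3.138, 0.001, 1.668]
ft_force: [-0.3, -0.2, -0.9]
grip_width: 0.247
```

```bash
python3 - <<'E'
from fit import *
s=r.read_camera("side");st=r.state();print(st["ee_pos"],st["tcp_rot"],st["ft_force"])
T=st["ee_pos"]; z0=T[2]-78.5
c=s.copy()
u,v=proj("side",[[T[0],T[1],110]])[0].astype(int)
x,y=u-70,v-50
S=5; c=cv2.resize(c[y:y+110,x:x+140],None,fx=S,fy=S,interpolation=cv2.INTER_CUBIC)
def dr(P,col):
    cv2.polylines(c,[(((proj("side",P)-[x,y]+.5)*S)*16).astype(np.int32)],False,col,1,cv2.LINE_AA,4)
a=st["tcp_rot"][2]-np.pi/2
q=[T[0],T[1]+1.4,a,z0]   # side camera reads +1.4 in y
f=slab(-50,50,-11,11,0,84)
for i,j in[(0,1),(2,3),(4,5),(6,7),(0,2),(4,6),(1,3),(5,7),(0,4),(2,6),(1,5),(3,7)]: dr(pose(f[[i,j]],*q),(0,255,255))
K=[566.9,-2.16,.097]
dr(pose(np.array([[-55,-105,90],[55,-105,90],[55,105,90],[-55,105,90],[-55,-105,90.]]),*K),(255,255,0))
for yc,h in((-1,22),(-68.6,18)): dr(pose(np.array([[-50,yc-h,70],[50,yc-h,70],[50,yc+h,70],[-50,yc+h,70],[-50,yc-h,70.]]),*K),(255,0,255))
cv2.imwrite("pics/p1.png",c)
E
```

```text
[571.60922336 -40.73406351 185.23226354] [3.13834812e+00 1.22492074e-03 1.66812333e+00] [ 0.5878484   0.3447254  -1.05279132]
```

View pics/p1.png

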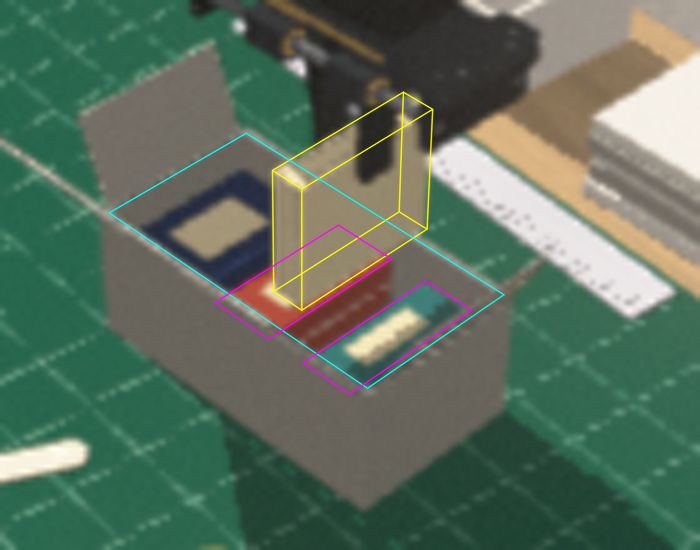

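>>> step_arm(targets="-0.1 0.05 -1.5 0 0 0 0.1;-0.1 0.05 -2.5 0 0 0 0.1;-0.1 0.05 -3.3 0 0 0 0.1;-0.1 0.05 -4 0 0 0 0.1;-0.1 0.05 -4.7 0 0 0 0.1;-0.1 0.05 -5.4 0 0 0 0.1")

```text
time: 7.38
ee_pos: [569.6, -39.7, 129.1]
tcp_rot: [3.141, 0.0, 1.669]
ft_force: [-0.1, -0.4, -0.4]
grip_width: 0.254
```

>>> step_arm(targets="0 0 -1 0 0 0 0.1;0 0 -2 0 0 0 0.1;0 0 -3 0 0 0 0.1;0 0 -3.8 0 0 0 0.1;0 0 -4.3 0 0 0 0.1;0 0 -4.3 0 0 0 0.1")

```text
time: 8.12
ee_pos: [569.3, -39.7, 86.1]
tcp_rot: [-3.141, -0.0, 1.669]
ft_force: [0.6, 0.7, 0.2]
grip_width: 0.251
```

>>> step_arm(targets="0 0 -0.2 0 0 0 0.1;0 0 -0.35 0 0 0 0.1;0 0 -0.4 0 0 0 0.1;0 0 -0.4 0 0 0 0.1")

```text
time: 8.62
ee_pos: [569.5, -39.7, 82.6]
tcp_rot: [3.142, 0.0, 1.669]
ft_force: [0.5, 0.7, -0.7]
grip_width: 0.251
```

>>> step_arm(targets="0 0 -0.1 0 0 0 0.1;0 0 -0.2 0 0 0 0.1;0 0 -0.2 0 0 0 0.1")

```text
time: 9.0
ee_pos: [569.7, -39.5, 82.3]
tcp_rot: [3.141, 0.0, 1.669]
ft_force: [-2.9, 1.0, 10.3]
grip_width: 0.25
```

The block is standing on the floor (10 N reaction). Releasing and lifting.

>>> step_arm(targets="0 0 0.1 0 0 0 0.45;0 0 0.1 0 0 0 0.45;0 0 0.1 0 0 0 0.45;0 0 0.1 0 0 0 0.45;0 0 2 0 0 0 0.45;0 0 5 0 0 0 0.45;0 0 10 0 0 0 0.45;0 0 16 0 0 0 0.2;0 0 17 0 0 0 0;0 0 17 0 0 0 0")

```text
time: 10.25
ee_pos: [569.5, -39.7, 250.9]
tcp_rot: [3.141, 0.0, 1.669]
ft_force: [-0.2, 0.5, 0.0]
grip_width: 0.197
```

>>> step_arm(targets="1.05 -13.5 0 0 0 0 0;1.05 -13.5 0 0 0 0 0;1.05 -13.5 0 0 0 0 0;1.05 -13.5 0 0 0 0 0")

```text
time: 10.75
ee_pos: [578.7, -174.6, 248.1]
tcp_rot: [-3.138, -0.003, 1.667]
ft_force: [1.0, -0.1, 1.0]
grip_width: 0.005
```

```bash
python3 - <<'E'
from h import *
t=r.read_camera("top");s=r.read_camera("side")
cv2.imwrite("pics/top2.png",t);cv2.imwrite("pics/side2.png",s)
a=crop("side",s,205,135,120,100,4)
b=crop("top",t,210,185,95,100,4)
cv2.imwrite("pics/v2.png",np.hstack([a,b])[:, :800])
print(r.state()["ee_pos"],r.state()["ft_force"],r.state()["grip_width"])
E
```

```text
[ 579.01810174 -173.01624361  249.04888735] [-0.19480393  0.7297055   0.45932938] 0.003956342239099293
```

View pics/v2.png

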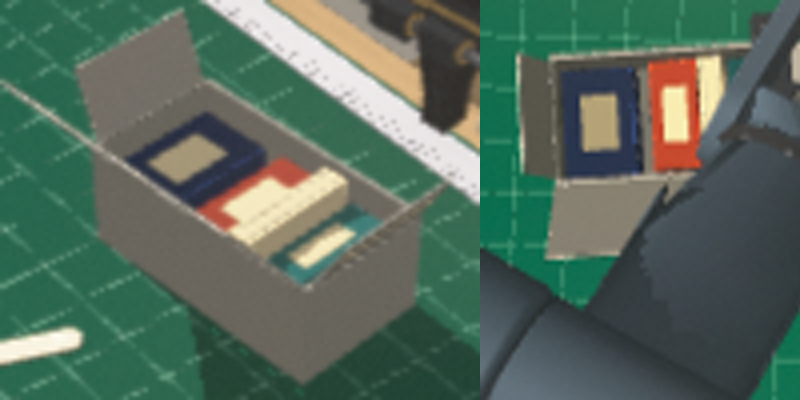

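The filler stands between rust and teal, and the boxes have not moved. Folding the right flap.

>>> step_arm(targets="0 0 -6 0 0 0 0;0 0 -12.9 0 0 0 0;0 0 -12.9 0 0 0 0;-0.15 1.6 -12.9 0 0 0 0;-0.31 3.18 -12.9 0 0 0 0;-0.47 4.78 -11.6 0 0 0 0;-0.64 6.47 -10.6 0 0 0 0;-0.81 8.26 -11.1 0 0 0 0;-0.91 9.25 -12.3 0 0 0 0;-0.96 9.75 -13.7 0 0 0 0;-0.98 9.95 -14.6 0 0 0 0;-0.98 9.95 -15 0 0 0 0")

```text
time: 12.35
ee_pos: [569.2, -74.4, 100.8]
tcp_rot: [-3.138, -0.002, 1.668]
ft_force: [-5.9, 3.9, 29.5]
grip_width: 0.002
```

>>> step_arm(targets="0 0 -0.1 0 0 0 0;0 0 -0.1 0 0 0 0")

```text
time: 12.6
ee_pos: [569.1, -74.4, 101.1]
tcp_rot: [-3.139, -0.002, 1.667]
ft_force: [-4.8, 4.1, 17.0]
grip_width: 0.008
```

>>> step_arm(targets="0 0 6 0 0 0 0;0 0 12 0 0 0 0;-0.6 6 15 0 0 0 0;-1.2 12 15 0 0 0 0;-1.8 18 15 0 0 0 0;-2.35 23.9 15 0 0 0 0;-2.35 23.9 15 0 0 0 0;-2.35 23.9 15 0 0 0 0")

```text
time: 13.6
ee_pos: [546.6, 163.3, 248.8]
tcp_rot: [-3.14, 0.001, 1.669]
ft_force: [0.0, 0.2, 0.2]
grip_width: 0.001
```

>>> step_arm(targets="0 0 -6 0 0 0 0;0 0 -12.9 0 0 0 0;0 0 -12.9 0 0 0 0;0.15 -1.5 -12.9 0 0 0 0;0.3 -3.08 -12.9 0 0 0 0;0.46 -4.68 -11.6 0 0 0 0;0.63 -6.37 -10.6 0 0 0 0;0.8 -8.16 -11.1 0 0 0 0;0.9 -9.15 -12.3 0 0 0 0;0.95 -9.65 -13.7 0 0 0 0;0.97 -9.85 -14.6 0 0 0 0;0.97 -9.85 -15 0 0 0 0")

```text
time: 15.1
ee_pos: [555.9, 65.0, 100.6]
tcp_rot: [-3.139, 0.001, 1.67]
ft_force: [-8.0, -2.1, 35.6]
grip_width: 0.003
```

>>> step_arm(targets="0 0 -0.1 0 0 0 0;0 0 -0.1 0 0 0 0;0 0 6 0 0 0 0;0 0 12 0 0 0 0;0 0 18 0 0 0 0;0 0 24 0 0 0 0;0 0 28 0 0 0 0;0 0 28 0 0 0 0")

```text
time: 16.1
ee_pos: [558.0, 65.8, 382.6]
tcp_rot: [3.135, 0.001, 1.67]
ft_force: [0.4, -0.4, -0.8]
grip_width: 0.002
```

```bash
python3 - <<'E'
from h import *
t=r.read_camera("top");s=r.read_camera("side")
cv2.imwrite("pics/top3.png",t);cv2.imwrite("pics/side3.png",s)
cv2.imwrite("pics/v3.png",crop("side",s,205,105,130,130,4.5))
print(r.state()["ee_pos"],r.state()["ft_force"],r.state()["qpos"])
E
```

```text
[555.71938978  65.77803867 378.32187861] [-0.60246031  0.76403807 -0.08537578] [-8.18975865e-02  3.00196523e-01  1.39046597e+00  6.35926483e-05
  1.45310173e+00 -1.75120387e+00]
```

View pics/v3.png

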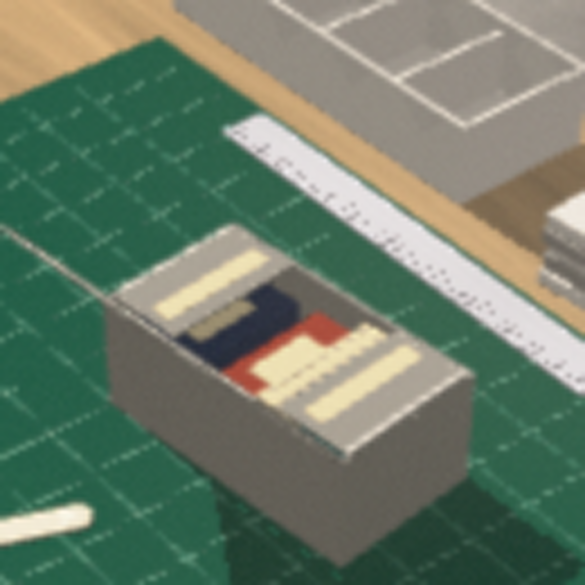

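Both flaps lie flat with their adhesive strips showing, and the contents have not moved. Now getting behind the lid.

>>> step_arm(targets="-5 -3 -4 0 0 0 1;-10 -6 -8 0 0 0 1;-14.6 -8.5 -12 0 0 0 1;-14.6 -8.5 -12 0 0 0 1;-14.6 -8.5 -12 0 0 0 1;-14.6 -8.5 -12 0 0 0 1;-14.6 -8.5 -12 0 0 0 1")

```text
time: 17.08
ee_pos: [411.7, -19.6, 259.9]
tcp_rot: [3.14, 0.001, 1.669]
ft_force: [1.3, -0.5, -0.1]
grip_width: 0.718
```

>>> step_arm(targets="0 0 -3 0 0 0 1;0 0 -7 0 0 0 1;0 0 -10 0 0 0 1;0 0 -10 0 0 0 1;0 0 -10 0 0 0 1")

```text
time: 17.7
ee_pos: [411.6, -19.8, 160.4]
tcp_rot: [3.14, 0.001, 1.669]
ft_force: [-0.5, -0.5, -0.1]
grip_width: 0.992
```

>>> step_arm(targets="2.5 0.25 0 0 0 0 1;4.5 0.44 0 0 0 0 1;6.5 0.64 0 0 0 0 1;8.4 0.83 0 0 0 0 1;9.8 0.96 0.4 0 0 0 1;11.1 1.09 0.8 0 0 0 1;12.6 1.25 0.8 0 0 0 1;14.2 1.4 0.7 0 0 0 1;15.3 1.5 0.3 0 0 0 1;16.5 1.62 -0.4 0 0 0 1;16.5 1.62 -0.4 0 0 0 1")

```text
time: 19.08
ee_pos: [576.5, -3.5, 154.9]
tcp_rot: [3.141, 0.0, 1.669]
ft_force: [-0.1, 0.7, 1.0]
grip_width: 1.001
```

```bash
python3 - <<'E'
from h import *
s=r.read_camera("side")
cv2.imwrite("pics/v4.png",crop("side",s,185,85,160,150,4))
print(r.state()["ee_pos"],r.state()["ft_force"])
E
```

```text
[576.05712023  -3.49261819 155.17090249] [-0.09605914  0.47387519  1.12451876]
```

View pics/v4.png

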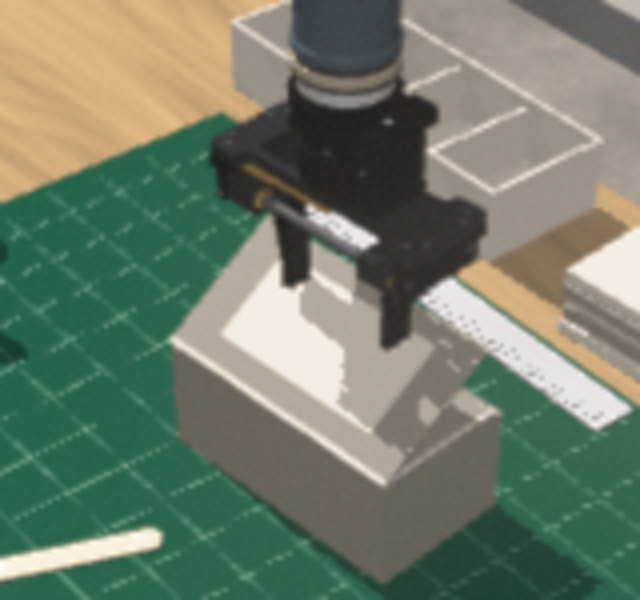

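The lid is over at about 35° with both fingers on its outer face. Pressing down.

>>> step_arm(targets="0.8 0.08 -0.8 0 0 0 1;1.66 0.17 -1.6 0 0 0 1;2.1 0.2 -2.4 0 0 0 1;2.45 0.25 -3.2 0 0 0 1;2.65 0.27 -3.9 0 0 0 1;2.85 0.29 -4.5 0 0 0 1;3 0.3 -5 0 0 0 1;3 0.3 -5.2 0 0 0 1;3 0.3 -5.2 0 0 0 1")

```text
time: 20.25
ee_pos: [605.5, -0.5, 105.3]
tcp_rot: [3.141, 0.0, 1.669]
ft_force: [-5.4, -0.1, 12.0]
grip_width: 1.002
```

>>> step_arm(targets="0 0 -0.1 0 0 0 1;0 0 -0.2 0 0 0 1;0 0 -0.2 0 0 0 1;0 0 -0.2 0 0 0 1")

```text
time: 20.75
ee_pos: [605.5, -0.5, 105.1]
tcp_rot: [3.14, 0.0, 1.669]
ft_force: [-6.7, 0.1, 21.2]
grip_width: 1.0
```

>>> step_arm(targets="0 0 -0.2 0 0 0 1;0 0 -0.2 0 0 0 1;0 0 -0.2 0 0 0 1;0 0 -0.2 0 0 0 1")

```text
time: 21.25
ee_pos: [605.5, -0.5, 104.9]
tcp_rot: [3.14, 0.001, 1.669]
ft_force: [-9.8, 1.1, 30.5]
grip_width: 0.998
```

```bash
python3 - <<'E'
from h import *
s=r.read_camera("side");t=r.read_camera("top");cv2.imwrite("pics/side5.png",s);cv2.imwrite("pics/top5.png",t)
a=crop("side",s,195,95,150,150,4)
cv2.imwrite("pics/v5.png",a)
print(r.state()["ee_pos"],r.state()["ft_force"])
E
```

```text
[ 6.05528077e+02 -4.56122109e-01  1.04867131e+02] [-8.72312996  0.43937385 31.03417208]
```

View pics/v5.png

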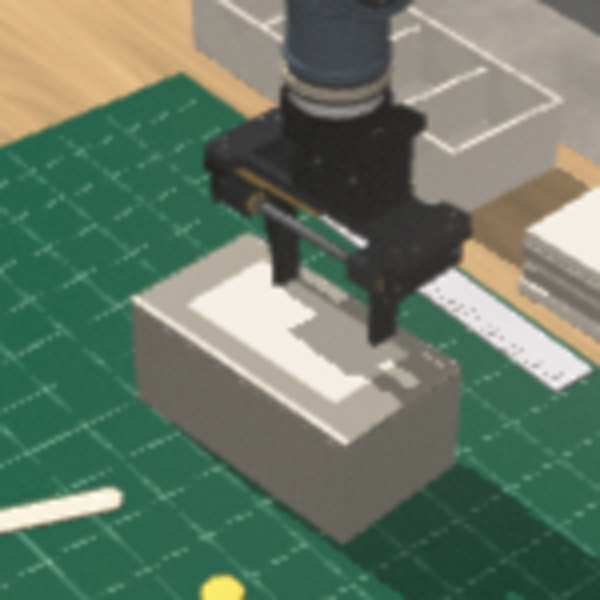

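```bash
python3 -c "
from bench import r
print(r.hand_in(), r.state()['time'], r.state()['ft_force'])"
```

```text
the job is handed in; nothing more can be done
the job is handed in; nothing more can be done
```

The carton is packed and the job is handed in, at about 21 s on the robot's clock.

- **Filler:** I used the 100 mm block at (466, -313); the other two fillers measured about 133 mm. It went upright into the 27.6 mm rust–teal gap, and the grounding force on the floor was about 10 N. The picture after release shows it standing, with the boxes where they were.
- **Flaps:** I folded the right flap first, then the left. Pressing stopped with the fingertips at z of about 93, which is flat, and the picture shows both lying flat with their adhesive strips showing.
- **Lid:** I folded it last. It was still held by both fingers at about 31 N at hand-in, with the fingertips at z of about 97, which is flush. The last picture shows it shut.

No check failed. The two cameras disagreed by about 3 mm in y, so I took box positions relative to the carton within each view. I did not look at the bystander items again, but no move was planned near them.

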